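# Complete the stepped pair and light it

### The job

The two houses on the display plates must step up in height from left to right as the robot sees them, and the blue house already stands on one plate. Pick from the two waiting houses (short cream, tall terracotta) the one that makes this so, and set it upright in the middle of the empty plate with its door to the front, squarely facing the same way as the display. Then swing the display lamp so that its shade hangs right above the house you placed; leave the blue house, the other house and the goods around alone.

Things in the scene. Friction and masses are not known exactly. Their poses are not given: they have to be found in the camera images.
- house_short: Cream ceramic house, dark red roof, 60 mm high, about 90 g. Walls 28 mm deep (x), 34 mm wide (y), up to z = 42 mm; above, the roof overhangs to 32 x 39 mm, ridge along y, its upright gable ends facing +y and -y. Origin at the centre of its underside, z up; door in the wall facing -x. Shortest of three. Waits left or right of the display, turned up to 0.4 rad.
- house_mid: Light blue ceramic house, dark red roof, 68 mm high, about 90 g. Walls 28 mm deep (x), 34 mm wide (y), up to z = 50 mm; above, the roof overhangs to 32 x 39 mm, ridge along y, its upright gable ends facing +y and -y. Origin at the centre of its underside, z up; door in the wall facing -x. The middle one in height, already on one of the plates; not to be moved.
- house_tall: Terracotta-coloured ceramic house, dark red roof, 76 mm high, about 90 g. Walls 28 mm deep (x), 34 mm wide (y), up to z = 58 mm; above, the roof overhangs to 32 x 39 mm, ridge along y, its upright gable ends facing +y and -y. Origin at the centre of its underside, z up; door in the wall facing -x. Tallest of three. Waits left or right of the display, turned up to 0.4 rad.
- house_short_door (a point): Foot of the door of the cream house: at the bottom of its front wall, 14 mm to -x of its origin.
- house_tall_door (a point): Foot of the door of the terracotta house: at the bottom of its front wall, 14 mm to -x of its origin.
- plate_a: One of two like round wooden display plates with a grey felt face, 84 mm across, 8 mm high, fixed to the table; the blue house stands on this one. Either plate may be the left or the right one. Origin at the centre of its underside (its top is at z = 8 mm), -x is the display's front, towards the robot.
- plate_b: One of two like round wooden display plates with a grey felt face, 84 mm across, 8 mm high, fixed to the table; this one is empty at the start. Either plate may be the left or the right one. Origin at the centre of its underside (its top is at z = 8 mm), -x is the display's front, towards the robot.
- lamp_stand: Fixed foot and post of the display lamp, behind the plates: dark foot 96 mm across, brass post, 181 mm high. Origin at the centre of the foot's underside, on the arm's upright hinge axis. Its -x axis is the display's front; the plates lie 113 mm to -x and 177 mm to +y and -y of it (210 mm from the axis).
- lamp_grip (a point): Point on the upright round black grip on top of the lamp shade: 16 mm across, z = 173 to 211 mm; this point is at z = 195 mm on the shade's centre line, 210 mm from the hinge axis. The white conical shade below spans z = 122 to 173 mm, 72 mm across at the bottom. The brass arm, 10 mm thick, runs level from post to shade at z = 165 mm.
- lamp_arm (a joint): Swing of the lamp arm about the upright post, rad: 0 = arm to the display's front (-x of lamp_stand), positive swings the shade to the left (+y); range -1.4 to 1.4. Starts in the middle, at -0.15 to 0.15. Stiff (0.2 N m, about 1 N at the grip): stays where left. Above the left plate at about 1.0, the right one at about -1.0.
- counter_bell: Silver counter bell with a black base, 82 mm across, 63 mm high. Leave alone. Origin at the centre of its underside.
- candle_jar: Glass jar with a white candle, 76 mm across, 90 mm high. Leave alone. Origin at the centre of its underside.
- clip_box: Small pale green box, 50 x 70 x 35 mm. Leave alone. Origin at the centre of its underside.
- ink_box: Dark blue square carton, 50 x 50 x 58 mm. Leave alone. Origin at the centre of its underside.

How it is judged:
On the way, in this order (a step that is already met when the one before it is completed fails the run):
1. the right house (cream if the empty plate is the left one, terracotta if it is the right one) stands released on the empty plate (((y of plate_b in the frame of lamp_stand above 0 m and (horizontal distance between house_short and plate_b below 0.012 m and height (world z) of house_short between 0.004 and 0.012 m and angle between house_short's own z axis and vertical below 0.1 rad and angle between the y axis of house_short and the y axis of plate_b, either way round below 0.26 rad and x of house_short_door in the frame of plate_b below 0 m and contact force between the fingers and house_short below 0.05 N and linear speed of house_short below 0.02 m/s)) or (y of plate_b in the frame of lamp_stand below 0 m and (horizontal distance between house_tall and plate_b below 0.012 m and height (world z) of house_tall between 0.004 and 0.012 m and angle between house_tall's own z axis and vertical below 0.1 rad and angle between the y axis of house_tall and the y axis of plate_b, either way round below 0.26 rad and x of house_tall_door in the frame of plate_b below 0 m and contact force between the fingers and house_tall below 0.05 N and linear speed of house_tall below 0.02 m/s)))), for 0.2 s.
2. the lamp shade hangs above that plate (horizontal distance between lamp_grip and plate_b below 0.025 m), for 0.2 s.
At the end, for the whole second after the job is handed in: The right house (cream if plate_b is left, terracotta if right) stands upright, released, at rest on plate_b, within 12 mm of its centre, door to the front within 0.26 rad; the blue house upright within 15 mm of its start; the lamp grip at rest within 25 mm (horizontally) of plate_b's centre (((y of plate_b in the frame of lamp_stand above 0 m and (horizontal distance between house_short and plate_b below 0.012 m and height (world z) of house_short between 0.004 and 0.012 m and angle between house_short's own z axis and vertical below 0.1 rad and angle between the y axis of house_short and the y axis of plate_b, either way round below 0.26 rad and x of house_short_door in the frame of plate_b below 0 m and contact force between the fingers and house_short below 0.05 N and linear speed of house_short below 0.02 m/s)) or (y of plate_b in the frame of lamp_stand below 0 m and (horizontal distance between house_tall and plate_b below 0.012 m and height (world z) of house_tall between 0.004 and 0.012 m and angle between house_tall's own z axis and vertical below 0.1 rad and angle between the y axis of house_tall and the y axis of plate_b, either way round below 0.26 rad and x of house_tall_door in the frame of plate_b below 0 m and contact force between the fingers and house_tall below 0.05 N and linear speed of house_tall below 0.02 m/s))) and horizontal distance between lamp_grip and plate_b below 0.025 m and velocity of joint lamp_arm between -0.05 and 0.05 rad/s and distance of house_mid from where it was at the start of the episode below 0.015 m and angle between house_mid's own z axis and vertical below 0.1 rad); the robot touches nothing.
It fails at once if the blue house moved by more than 15 mm (distance of house_mid from where it was at the start of the episode above 0.015 m).
It fails at once if the house that is not wanted moved by more than 25 mm ((y of plate_b in the frame of lamp_stand above 0 m and distance of house_tall from where it was at the start of the episode above 0.025 m) or (y of plate_b in the frame of lamp_stand below 0 m and distance of house_short from where it was at the start of the episode above 0.025 m)).
It fails at once if the bell, candle jar, green box or blue carton moved by more than 30 mm (distance of any of counter_bell, candle_jar, clip_box, ink_box from where it was at the start of the episode above 0.03 m).
It also fails if it takes over 59 s, if anything falls off the work surface, if the arm or the gripper's body presses on something with over 40 N, if the wrist force passes 120 N, or if a joint passes its speed limit or range.

### The arm

A 6-joint arm with a two-finger parallel gripper is mounted at the origin on a cart in front of the work surface, level with it; the furniture and walls round the work are solid. World frame = base frame: x ahead of the robot, y to its left, z up, the work surface at z = 0. Lengths are in m, angles in rad, forces in N, time in s.
With the tool pointing down it reaches from about 0.35 to 0.775 m from the base axis. Payload 5.5 kg.
Tool frame: the origin (TCP) lies at the very end of the fingers, on their centre line; the grasp point (between the pads) lies 19 mm behind it; z points along the fingers, y is the line along which they close (so a half turn about z gives the same grasp; the last joint's range is limited). The gripper opens to 85 mm and grips with 20 to 120 N. Pads are 22 mm wide; open, the fingers measure 114 mm over their backs; the gripper's body (76 mm by 85 mm) begins 54 mm behind the grasp point. The pads swing forward as they close: fully open they stand 13 mm farther back than shut.
Start: joints at [-1.407, 0.313, 0.046, 1.304, 0, 1.431], TCP at [0.172, -0.549, 0.231] pointing down, gripper open.
Joint ranges: [-2.76, 2.76], [-0.86, 1.69], [-1.03, 1.26], [-2.2, 2.34], [-1.47, 1.5], [-3.14, 3.14]. Speed limits (rad/s): [2.57, 2.57, 3.14, 3.14, 3.14, 3.14].

### API

Orientations are given as a 3x3 rotation matrix whose columns are the frame's x, y, z axes.
In Python, from rig import r gives the robot as it stands.
- The arm moves only by the shell command python3 jog.py FILE [OPENING], which reads ROWS from the file FILE. ROWS is a JSON list of rows, 1 to 5 of them, each an object with the fields dx, dy, dz (the shift in parts of the range, where 1.0 means 0.75 m), yaw (a turn about the tool's z in fractions of the full range, 1 being pi rad); a field left out counts as zero; each row is the pose to reach, as a shift and turn from the pose commanded when the command began, along the tool's axes at that moment; what a row does not reach only later rows make up. A row lasts 1/10 s, in which the tool goes at most 0.05 m and 0.15 rad, less where a joint would pass 70% of its speed; a pose out of reach is approached as far as the arm can. OPENING is the finger opening in m, set as the command begins (- or left out keeps the last). The fingers move at their own pace and stop on an object; the grip force is fixed at half the most. Time passes only in rows, so rows that do not move let the fingers close. It prints the time, the measured TCP pose, the force, the opening and the grip force at its end. No shift or turn number may pass 1 either way. Input that does not fit is refused with a message, and nothing moves.
- r.sense(): the state, without advancing time (a new reading comes with each control period).
- r.get_image(name): name is "scene" or "top" or "wrist"; returns a dict with "img" (420x560x3 uint8, red, green, blue), "vertical_fov" (degrees; the focal length in pixels is half the picture's height over the tangent of half this angle, whatever the lens; pixels are square), "cx", "cy" (the principal point, pixels), "k1" (the pictures are not rectified: a ray, as slopes to the right and down, at radius r is drawn at 1 + k1 r^2 times it, then the intrinsics apply), "R" (3x3) and "t" (3): a world point X has camera coordinates R X + t. Camera axes: x right, y down, z forward; pixel columns grow to the right and rows downward; lengths in m; the calibration is good to about 2 mm. A picture is of the moment at which its call begins. There is no depth.
- r.close_job(): hands the job in; it is judged then, once.
The state is a dict: "time": time; "q": joint angles; "dq": joint speeds; "joint_torque": joint torques, N m; "tool_pos": TCP position; "eef_rot": TCP orientation; "force": force on the tool from outside, world axes, zero at the start; "ft_torque": the same for the moment, N m; "finger_gap": finger opening in m; "grasp_force": force on a finger pad.
Only numpy, scipy, OpenCV 4.12 (cv2) and the standard library are available. Lean on these libraries where they do the work, as an engineer would, in place of code of your own. Each camera call takes 0.05 s, during which the arm holds its last target. There are 200 camera calls.

## Working session

There is one attempt and no reset: what is moved stays moved. The work goes in short steps, Python scripts to look and compute and a shell command to move; the robot and the scene stay as the last step left them, time stands still between calls to the robot, and variables do not carry over. Pictures are saved under pics/ and viewed, at most 13 in all, crops included, and the job is handed in when it is done.

```bash
ls; mkdir -p pics; cat > h.py <<'E'
import numpy as np, cv2
from rig import r
def cam(name):
    c=r.get_image(name); f=210/np.tan(np.radians(c["vertical_fov"])/2)
    c["f"]=f; c["R"]=np.array(c["R"]); c["t"]=np.array(c["t"]); return c
def proj(c,X):
    p=c["R"]@np.array(X)+c["t"]; s=p[:2]/p[2]; s=s*(1+c["k1"]*(s@s)); return s*c["f"]+[c["cx"],c["cy"]]
def unproj(c,uv,z):
    d=(np.array(uv,float)-[c["cx"],c["cy"]])/c["f"]; s=d.copy()
    for _ in range(30): s=d/(1+c["k1"]*(s@s))
    ray=c["R"].T@np.array([s[0],s[1],1]); o=-c["R"].T@c["t"]
    return o+ray*(z-o[2])/ray[2]
def save(c,n,crop=None,k=1):
    im=c["img"][:,:,::-1]
    if crop: im=im[crop[1]:crop[3],crop[0]:crop[2]]
    cv2.imwrite("pics/"+n,cv2.resize(im,None,fx=k,fy=k,interpolation=cv2.INTER_CUBIC))
E
python3 - <<'E'
from h import *
for n in("top","scene"):
    c=cam(n); save(c,n+"1.png",k=1.4); print(n,-c["R"].T@c["t"],c["f"],c["k1"],c["R"][2])
s=r.sense();print(s["tool_pos"],s["eef_rot"],s["finger_gap"],s["time"])
E
```

```text
jog.py
pics
rig.py
top [ 0.35755604 -0.02861242  1.61576458] 495.1387853938979 0.05687963624013639 [ 0.12191241  0.00802236 -0.99250844]
scene [0.14030865 0.76483114 0.92731841] 401.09148443607415 0.01049987602703782 [ 0.3441322  -0.67807741 -0.64944904]
[ 0.17194691 -0.54822328  0.23049575] [[ 9.54197568e-01  2.99177087e-01 -2.67739759e-04]
 [ 2.99177119e-01 -9.54196223e-01  1.61870928e-03]
 [ 2.28804459e-04 -1.62467007e-03 -9.99998654e-01]] 0.08553537127267516 0.1
```

View pics/top1.png

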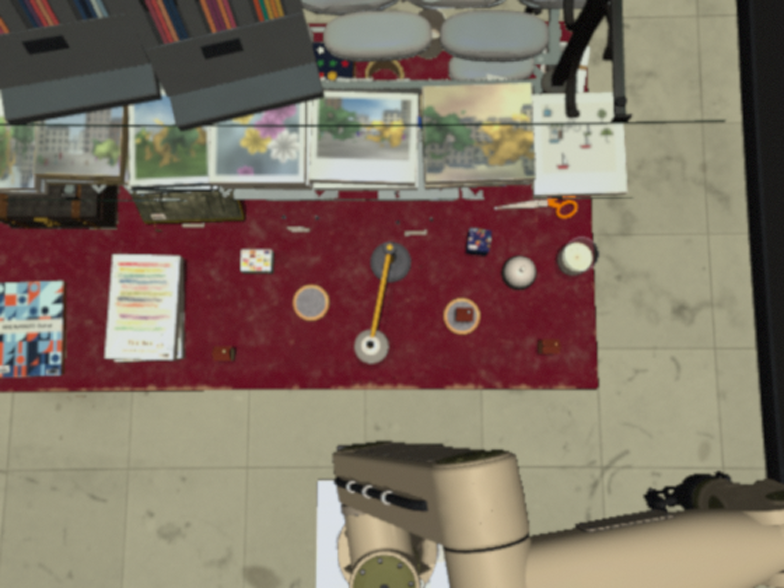

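View pics/scene1.png

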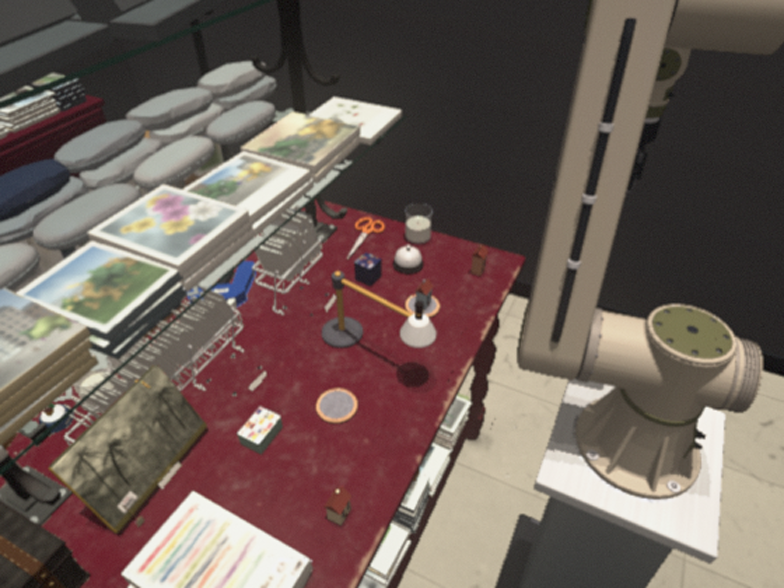

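The top view shows the empty plate on the left at about (311,302), the blue house's plate at (462,316), the lamp foot at (391,262) and the shade at (371,347). The waiting houses are at (223,353) and (549,346). The empty plate is on the left, so cream is wanted, and I'll zoom in to see which house that is.

```bash
python3 - <<'E'
from h import *
a=cam("top");b=cam("scene")
def cr(c,u,v,w,k): 
    return cv2.resize(c["img"][v-w:v+w,u-w:u+w,::-1],(k,k),interpolation=cv2.INTER_NEAREST)
t=np.hstack([cr(a,160,252,18,260),cr(a,392,248,18,260),cr(a,330,226,18,260)])
u=np.hstack([cr(b,242,360,20,260),cr(b,342,186,20,260),cr(b,302,215,20,260)])
cv2.imwrite("pics/crop2.png",np.vstack([t,u]))
for n,uv,z in [("plb",(311,302),.008),("pla",(462,316),.008),("foot",(391,262),.01),("grip",(371,345),.211),("L",(223,353),.06),("R",(549,346),.07)]:
    print(n,unproj(a,np.array(uv)/1.4,z))
E
```

```text
plb [0.55306137 0.17670632 0.008     ]
pla [ 0.51898941 -0.17543145  0.008     ]
foot [ 0.64683153 -0.01047529  0.01      ]
grip [0.44018727 0.02813839 0.211     ]
L [0.43252038 0.3652085  0.06      ]
R [ 0.44534209 -0.36121903  0.07      ]
```

View pics/crop2.png

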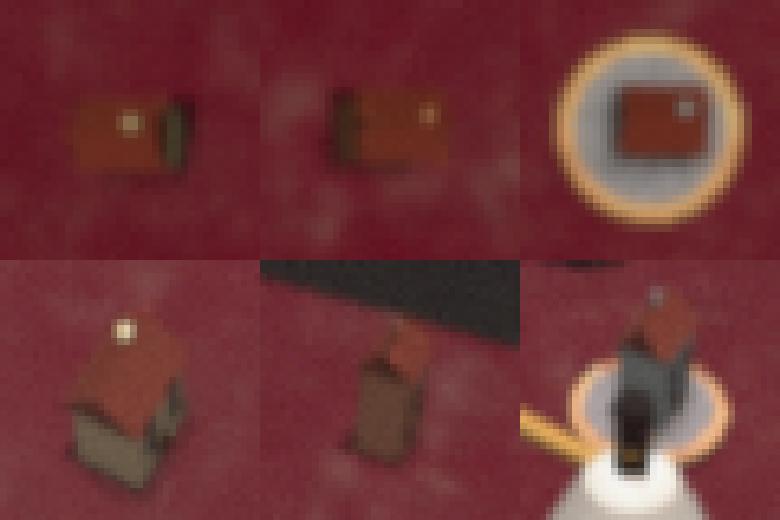

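Left is the cream house, right is terracotta, and the blue house is on the right plate. The measurements agree with each other: the plates are 354 mm apart, the grip is 210 mm from the hinge, and the display yaw is about -0.096. I'll move over the cream house now.

The manual's scale: shifts go in shares of 0.75 m and turns go in shares of pi rad. Converting my numbers, 0.215 m / 0.75 = 0.2867, -0.05 m / 0.75 = -0.0667.

```bash
echo '[{"dx": 0.0533, "dy": -0.0133, "dz": -0.0267}, {"dx": 0.1133, "dy": -0.0267, "dz": -0.0533}, {"dx": 0.1733, "dy": -0.04, "dz": -0.08}, {"dx": 0.2267, "dy": -0.0533, "dz": -0.1067}, {"dx": 0.2867, "dy": -0.0667, "dz": -0.1333}]' > m.json && python3 jog.py m.json
echo '[{"dx": 0.04, "dy": -0.0533}, {"dx": 0.08, "dy": -0.1067}, {"dx": 0.12, "dy": -0.16}, {"dx": 0.16, "dy": -0.2}, {"dx": 0.2, "dy": -0.2533}]' > m.json && python3 jog.py m.json
echo '[{"dx": 0.02, "dy": -0.06}, {"dx": 0.04, "dy": -0.12}, {"dx": 0.0667, "dy": -0.1733}, {"dx": 0.0933, "dy": -0.2267}, {"dx": 0.1333, "dy": -0.2667}]' > m.json && python3 jog.py m.json
```

```text
time: 0.7
tool_pos: [0.363, -0.4357, 0.332]
eef_rot: [[0.954, 0.299, -0.0], [0.299, -0.954, -0.0], [-0.0, 0.0, -1.0]]
force: [0.1, -0.1, -0.2]
finger_gap: 0.0852
grasp_force: 0.0
time: 1.2
tool_pos: [0.4489, -0.2093, 0.331]
eef_rot: [[0.954, 0.298, 0.0], [0.298, -0.954, -0.0], [0.0, 0.001, -1.0]]
force: [2.1, 0.0, 0.6]
finger_gap: 0.0854
grasp_force: 0.0
time: 1.7
tool_pos: [0.4828, 0.0124, 0.3318]
eef_rot: [[0.954, 0.3, 0.0], [0.3, -0.954, -0.0], [0.0, 0.0, -1.0]]
force: [1.3, -0.7, -0.0]
finger_gap: 0.0857
grasp_force: 0.0
```

Converted, -0.2 m / 0.75 = -0.2667, -0.16 m / 0.75 = -0.2133, 0.3 rad / 3.1416 = 0.0955.

```bash
echo '[{"dx": 0.0133, "dy": -0.0533, "yaw": 0.0318}, {"dx": 0.0267, "dy": -0.1067, "yaw": 0.0637}, {"dx": 0.04, "dy": -0.16, "yaw": 0.0955}, {"dx": 0.0467, "dy": -0.2133, "yaw": 0.0955}, {"dx": 0.0533, "dy": -0.2667, "yaw": 0.0955}]' > m.json && python3 jog.py m.json 0.07
echo '[{"dx": -0.0133, "dy": -0.0533, "dz": 0.0267}, {"dx": -0.0267, "dy": -0.1067, "dz": 0.0533}, {"dx": -0.04, "dy": -0.16, "dz": 0.08}, {"dx": -0.0533, "dy": -0.2, "dz": 0.1067}, {"dx": -0.0533, "dy": -0.2, "dz": 0.1067}]' > m.json && python3 jog.py m.json
python3 - <<'E'
from h import *
c=cam("wrist"); save(c,"w1.png"); print(-c["R"].T@c["t"],c["f"]); print(r.sense()["tool_pos"])
for p in [(.4325,.3652,.06)]: print(proj(c,p))
E
```

```text
time: 2.2
tool_pos: [0.4703, 0.1213, 0.331]
eef_rot: [[0.998, 0.065, -0.004], [0.065, -0.997, 0.036], [-0.002, -0.036, -0.999]]
force: [0.2, -0.7, -0.8]
finger_gap: 0.07
grasp_force: 0.0
time: 2.7
tool_pos: [0.4382, 0.1573, 0.266]
eef_rot: [[0.992, 0.123, -0.012], [0.124, -0.99, 0.072], [-0.003, -0.073, -0.997]]
force: [-0.2, -0.2, -0.4]
finger_gap: 0.0699
grasp_force: 0.0
[0.51475795 0.15665021 0.40695098] 308.17853089742175
[0.43751033 0.15732529 0.26516746]
[118.63901017 166.78253121]
```

View pics/w1.png

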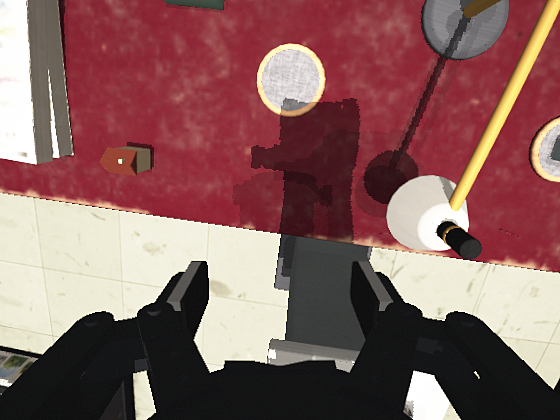

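The wrist view shows the cream house at (125,160) and the empty plate at (291,80). The tool has tilted and stopped short of its target, so I'll check the joints.

```bash
python3 - <<'E'
from h import *
s=r.sense(); print(np.round(s["q"],3),np.round(s["dq"],3),s["eef_rot"])
E
echo '[{}]' > m.json && python3 jog.py m.json; python3 -c "
from rig import r
import numpy as np
s=r.sense();print(np.round(s['q'],3))"
```

```text
[ 0.124  0.087 -0.157  1.332  0.074  3.141] [-0.002  0.006  0.038  0.031 -0.004 -0.   ] [[ 0.99224327  0.12352176 -0.01398838]
 [ 0.12421434 -0.98961586  0.07232743]
 [-0.00490911 -0.07350396 -0.99728284]]
time: 2.85
tool_pos: [0.4388, 0.1574, 0.2668]
eef_rot: [[0.992, 0.124, -0.012], [0.124, -0.99, 0.072], [-0.003, -0.073, -0.997]]
force: [0.2, 0.5, -0.4]
finger_gap: 0.0703
grasp_force: 0.0
[ 0.124  0.087 -0.152  1.334  0.073  3.141]
```

Joint 6 is at its limit: tool yaw = q1 − q6 + π. I'll turn the tool half a turn the other way while moving on.

Converted, -0.75 rad / 3.1416 = -0.2387.

```bash
echo '[{"yaw": -0.0477}, {"yaw": -0.0955}, {"yaw": -0.1432}, {"yaw": -0.191}, {"yaw": -0.2387}]' > m.json && python3 jog.py m.json
echo '[{"yaw": -0.0477}, {"yaw": -0.0955}, {"yaw": -0.1432}, {"yaw": -0.191}, {"yaw": -0.2387}]' > m.json && python3 jog.py m.json
echo '[{"yaw": -0.0477}, {"yaw": -0.0955}, {"yaw": -0.1432}, {"yaw": -0.191}, {"yaw": -0.2387}]' > m.json && python3 jog.py m.json
echo '[{"yaw": -0.0477}, {"yaw": -0.0955}, {"yaw": -0.1432}, {"yaw": -0.191}, {"yaw": -0.2387}]' > m.json && python3 jog.py m.json
python3 -c "
from rig import r
import numpy as np
s=r.sense();print(np.round(s['q'],3))"
```

```text
time: 3.35
tool_pos: [0.4398, 0.1577, 0.2677]
eef_rot: [[0.637, 0.771, -0.01], [0.77, -0.634, 0.073], [0.05, -0.054, -0.997]]
force: [-0.3, 0.1, -0.1]
finger_gap: 0.0703
grasp_force: 0.0
time: 3.85
tool_pos: [0.4398, 0.1577, 0.2677]
eef_rot: [[-0.06, 0.998, -0.01], [0.996, 0.061, 0.073], [0.073, -0.005, -0.997]]
force: [-0.7, 0.1, 0.0]
finger_gap: 0.07
grasp_force: 0.0
time: 4.35
tool_pos: [0.4398, 0.1577, 0.2677]
eef_rot: [[-0.724, 0.69, -0.01], [0.687, 0.723, 0.073], [0.057, 0.046, -0.997]]
force: [-0.7, -0.1, 0.2]
finger_gap: 0.0697
grasp_force: 0.0
time: 4.85
tool_pos: [0.4398, 0.1577, 0.2677]
eef_rot: [[-1.0, 0.011, -0.01], [0.01, 0.997, 0.073], [0.01, 0.073, -0.997]]
force: [0.0, -0.3, -0.2]
finger_gap: 0.0702
grasp_force: 0.0
[ 0.124  0.087 -0.15   1.334  0.073  0.135]
```

Joint 6 is free again, but hitting the stop left the tool leaning 0.073 rad towards +y. To cancel that, I'll do the mirror image: drive against the opposite stop with a -y move. There is plenty of time on the clock for it.

Converted, -0.15 rad / 3.1416 = -0.0477.

```bash
for i in 1 2 3 4; do :; done
echo '[{"yaw": -0.0477}, {"yaw": -0.0955}, {"yaw": -0.1432}, {"yaw": -0.191}, {"yaw": -0.2387}]' > m.json && python3 jog.py m.json >/dev/null
echo '[{"yaw": -0.0477}, {"yaw": -0.0955}, {"yaw": -0.1432}, {"yaw": -0.191}, {"yaw": -0.2387}]' > m.json && python3 jog.py m.json >/dev/null
echo '[{"yaw": -0.0477}, {"yaw": -0.0955}, {"yaw": -0.1432}, {"yaw": -0.191}, {"yaw": -0.2387}]' > m.json && python3 jog.py m.json >/dev/null
echo '[{"dz": -0.0133, "yaw": -0.0477}, {"dz": -0.0267, "yaw": -0.0955}, {"dz": -0.04, "yaw": -0.1432}, {"dz": -0.0533, "yaw": -0.191}, {"dz": -0.0667, "yaw": -0.2387}]' > m.json && python3 jog.py m.json
python3 -c "
from rig import r
import numpy as np
s=r.sense();print(np.round(s['q'],3))"
```

```text
time: 6.85
tool_pos: [0.4403, 0.154, 0.318]
eef_rot: [[0.988, -0.152, -0.01], [-0.151, -0.986, 0.073], [-0.021, -0.07, -0.997]]
force: [0.3, -0.6, -0.0]
finger_gap: 0.0697
grasp_force: 0.0
[ 0.116  0.082 -0.034  1.456  0.073 -2.874]
```

Converted, 0.06 m / 0.75 = 0.08, 0.04 m / 0.75 = 0.0533, -0.15 rad / 3.1416 = -0.0477.

```bash
echo '[{"yaw": -0.0477}, {"yaw": -0.0796}, {"dy": 0.0267, "yaw": -0.0955}, {"dy": 0.0533, "yaw": -0.1114}, {"dy": 0.08, "yaw": -0.1273}]' > m.json && python3 jog.py m.json
python3 -c "
from rig import r
import numpy as np
s=r.sense();print(np.round(s['q'],3))"
```

```text
time: 7.35
tool_pos: [0.4194, 0.1622, 0.3127]
eef_rot: [[0.986, 0.169, 0.001], [0.169, -0.985, 0.027], [0.005, -0.026, -1.0]]
force: [0.2, 0.1, 0.5]
finger_gap: 0.07
grasp_force: 0.0
[ 0.172  0.049 -0.081  1.436  0.026 -3.139]
```

The lean has dropped from 0.073 to 0.027, so I'll do a bit more.

Converted, 0.04 m / 0.75 = 0.0533, 0.02 m / 0.75 = 0.0267, -0.1 rad / 3.1416 = -0.0318.

```bash
echo '[{"dy": 0.0267, "yaw": -0.0159}, {"dy": 0.0533, "yaw": -0.0318}]' > m.json && python3 jog.py m.json
python3 -c "
from rig import r
import numpy as np
s=r.sense();print(np.round(s['q'],3),s['eef_rot'][2])"
```

```text
time: 7.55
tool_pos: [0.4163, 0.1695, 0.3117]
eef_rot: [[0.977, 0.212, 0.009], [0.212, -0.977, -0.01], [0.007, 0.011, -1.0]]
force: [0.3, -0.2, 0.2]
finger_gap: 0.07
grasp_force: 0.0
[ 0.216  0.051 -0.081  1.432 -0.011 -3.14 ] [ 0.00716635  0.01142963 -0.999909  ]
```

The lean is now 0.013 rad, which is fine. Next I'll rotate to yaw ≈ π and go to the house.

Converted, 0.75 rad / 3.1416 = 0.2387.

```bash
echo '[{"yaw": 0.0477}, {"yaw": 0.0955}, {"yaw": 0.1432}, {"yaw": 0.191}, {"yaw": 0.2387}]' > m.json && python3 jog.py m.json >/dev/null
echo '[{"yaw": 0.0477}, {"yaw": 0.0955}, {"yaw": 0.1432}, {"yaw": 0.191}, {"yaw": 0.2387}]' > m.json && python3 jog.py m.json >/dev/null
echo '[{"yaw": 0.0477}, {"yaw": 0.0955}, {"yaw": 0.1432}, {"yaw": 0.191}, {"yaw": 0.2387}]' > m.json && python3 jog.py m.json >/dev/null
echo '[{"yaw": 0.0477}, {"yaw": 0.0955}, {"yaw": 0.1432}, {"yaw": 0.191}, {"yaw": 0.2387}]' > m.json && python3 jog.py m.json
echo '[{"yaw": 0.0477}, {"yaw": 0.0955}, {"yaw": 0.1114}]' > m.json && python3 jog.py m.json
python3 -c "
from rig import r
import numpy as np
s=r.sense();print(np.round(s['q'],3),s['eef_rot'][2])"
```

```text
time: 9.55
tool_pos: [0.4166, 0.1694, 0.3115]
eef_rot: [[-0.94, -0.342, 0.009], [-0.342, 0.94, -0.009], [-0.005, -0.011, -1.0]]
force: [0.5, 0.1, 0.5]
finger_gap: 0.0701
grasp_force: 0.0
time: 9.85
tool_pos: [0.4166, 0.1694, 0.3115]
eef_rot: [[-1.0, -0.0, 0.009], [-0.001, 1.0, -0.009], [-0.009, -0.009, -1.0]]
force: [0.2, 0.6, 0.4]
finger_gap: 0.0699
grasp_force: 0.0
[ 0.215  0.052 -0.08   1.432 -0.011  0.214] [-0.00870665 -0.00902556 -0.99992136]
```

Converted, 0.196 m / 0.75 = 0.2613, 0.09 m / 0.75 = 0.12.

```bash
echo '[{"dx": -0.004, "dy": 0.0533, "dz": 0.0267}, {"dx": -0.008, "dy": 0.1067, "dz": 0.0533}, {"dx": -0.0133, "dy": 0.16, "dz": 0.08}, {"dx": -0.0173, "dy": 0.2133, "dz": 0.1067}, {"dx": -0.0213, "dy": 0.2613, "dz": 0.12}]' > m.json && python3 jog.py m.json
python3 - <<'E'
from h import *
c=cam("wrist"); save(c,"w2.png",k=1.4); print(-c["R"].T@c["t"]); print(proj(c,(.4325,.3652,.06)),proj(c,(.4325,.3652,0)))
s=r.sense(); print(np.round(s["q"],3),s["tool_pos"])
E
```

```text
time: 10.35
tool_pos: [0.4317, 0.3662, 0.2179]
eef_rot: [[-1.0, -0.005, 0.007], [-0.005, 1.0, -0.01], [-0.007, -0.01, -1.0]]
force: [-0.2, -0.7, 0.7]
finger_gap: 0.07
grasp_force: 0.0
[0.35611179 0.36767753 0.35900606]
[279.58237525 195.54273346] [280.07278921 183.01035673]
[ 5.730e-01  3.060e-01 -1.000e-03  1.263e+00 -9.000e-03  5.650e-01] [0.43177042 0.37042836 0.21619664]
```

View pics/w2.png

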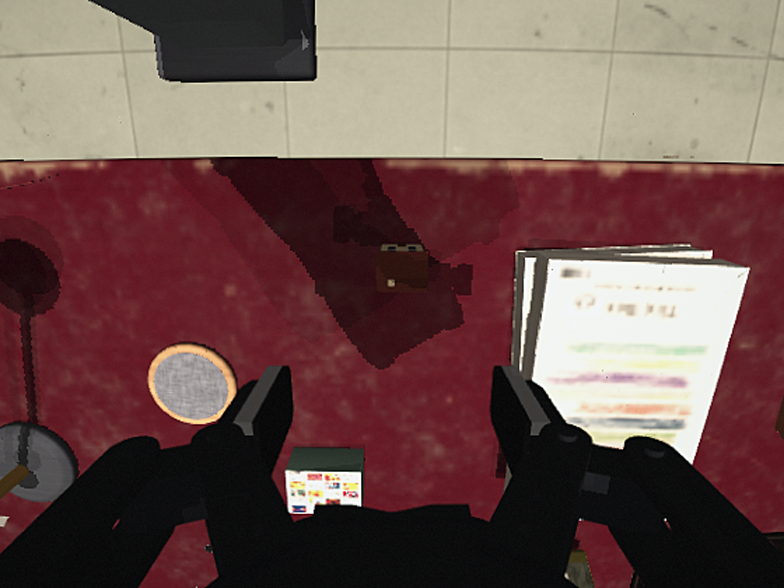

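The house is at (402,268) in the 1.4× picture, roof seen from above with its front wall at the top edge at about v=246. I'll zoom in for its yaw and centre.

```bash
python3 - <<'E'
from h import *
c=cam("wrist"); im=c["img"][160:220,250:330,::-1]
im=np.clip(im.astype(float)*1.8,0,255).astype(np.uint8)
im=cv2.resize(im,None,fx=10,fy=10,interpolation=cv2.INTER_CUBIC)
def draw(yaw,x,y,col):
    Rz=np.array([[np.cos(yaw),-np.sin(yaw)],[np.sin(yaw),np.cos(yaw)]])
    P=lambda a,b,z:tuple(int(v) for v in ((proj(c,[*(Rz@[a,b]+[x,y]),z])-[250,160])*10+5))
    for z,hx,hy in((.042,.016,.0195),):
        q=[P(s*hx,t*hy,z) for s,t in((1,1),(1,-1),(-1,-1),(-1,1))]
        for i in range(4): cv2.line(im,q[i],q[(i+1)%4],col,1)
    cv2.line(im,P(0,.0195,.06),P(0,-.0195,.06),col,1)
    cv2.line(im,P(-.014,.017,0),P(-.014,-.017,0),col,1)
draw(0,.4325,.3652,(0,255,0)); cv2.imwrite("pics/w3.png",im)
E
```

```text
(no output)
```

View pics/w3.png

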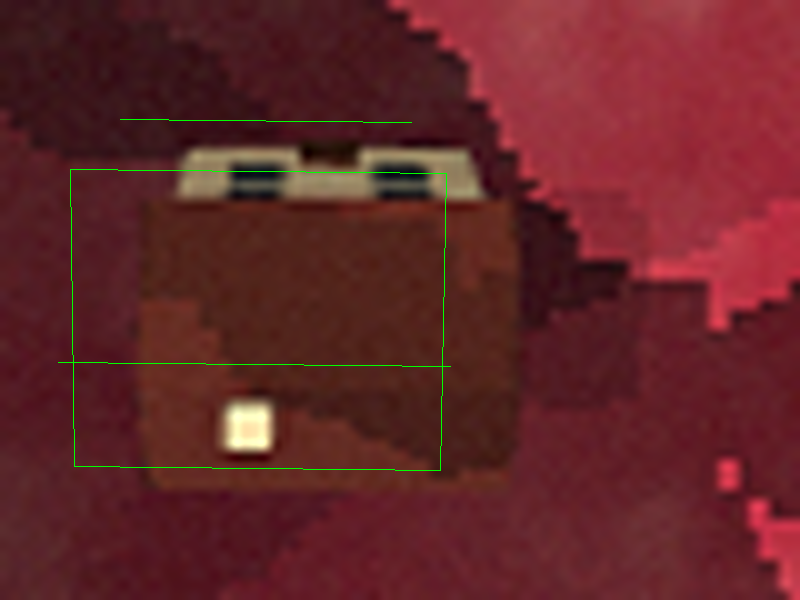

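The door faces -x and the house yaw is about +0.01. The overlay puts its centre 7 mm further +y and 3 mm further +x, at (0.4357, 0.3724), and the foot line agrees. Now I'll descend in stages and measure the empty plate on the way.

```bash
python3 - <<'E'
from h import *
s=r.sense(); R=np.array(s["eef_rot"]); print(R.T@(np.array([.4357,.3724,.10])-s["tool_pos"]), np.arctan2(R[1,1],R[0,1])-np.pi/2)
def felt(c,guess,w,z=.008):
    u,v=np.round(proj(c,(*guess,z))).astype(int); im=c["img"][max(v-w,0):v+w,max(u-w,0):u+w].astype(int)
    m=((im.max(2)-im.min(2)<35)&(im.min(2)>60)).astype(np.uint8); n,l,st,ce=cv2.connectedComponentsWithStats(m)
    i=1+np.argmax(st[1:,4]); p=ce[i]+[max(u-w,0),max(v-w,0)]
    return unproj(c,p,z),st[i]
print(felt(cam("wrist"),(.553,.1767),45)); print(felt(cam("top"),(.553,.1767),20))
E
```

```text
[-0.00347241  0.00566283  0.11716393] 0.008770762961734846
(array([0.55359983, 0.17884292, 0.008     ]), array([  21,   22,   53,   47, 1924], dtype=int32))
(array([0.553428  , 0.17868037, 0.008     ]), array([ 10,  10,  20,  20, 309], dtype=int32))
```

The plate is at (0.5535, 0.1788) in both cameras. Descend.

Converted, 0.117 m / 0.75 = 0.156, 0.08 m / 0.75 = 0.1067.

```bash
echo '[{"dx": -0.0047, "dy": 0.0076, "dz": 0.0533}, {"dx": -0.0047, "dy": 0.0076, "dz": 0.1067}, {"dx": -0.0047, "dy": 0.0076, "dz": 0.156}, {"dx": -0.0047, "dy": 0.0076, "dz": 0.156}]' > m.json && python3 jog.py m.json
python3 - <<'E'
from h import *
c=cam("wrist"); save(c,"w4.png"); s=r.sense(); R=np.array(s["eef_rot"]); print(s["tool_pos"],R.T@(np.array([.4357,.3724,.026])-s["tool_pos"]))
E
```

```text
time: 10.95
tool_pos: [0.4341, 0.3658, 0.099]
eef_rot: [[-1.0, -0.002, 0.001], [-0.002, 1.0, -0.014], [-0.001, -0.014, -1.0]]
force: [-1.1, -0.2, 1.0]
finger_gap: 0.07
grasp_force: 0.0
[0.43568672 0.36701431 0.10192912] [0.00032289 0.00623343 0.07586354]
```

View pics/w4.png

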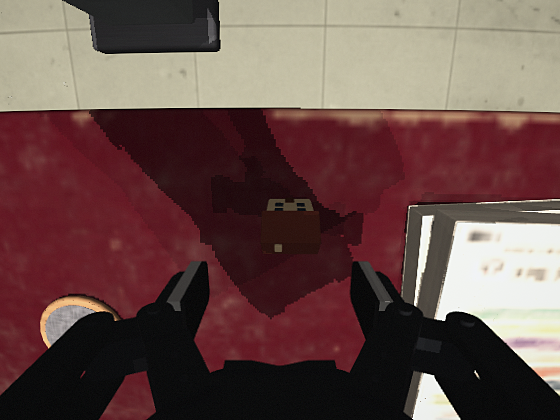

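The house's eave spans u=262–320 with its middle at 291, and the fingers are centred on 279. So the tool needs about 6–7 mm more +y, which agrees with the computed +6.2 mm.

Converted, 0.076 m / 0.75 = 0.1013, 0.06 m / 0.75 = 0.08.

```bash
echo '[{"dy": 0.0084}, {"dy": 0.0084, "dz": 0.04}, {"dy": 0.0084, "dz": 0.08}, {"dy": 0.0084, "dz": 0.1013}, {"dy": 0.0084, "dz": 0.1013}]' > m.json && python3 jog.py m.json
python3 - <<'E'
from h import *
s=r.sense(); R=np.array(s["eef_rot"]); print(s["tool_pos"],R.T@(np.array([.4357,.3724,.026])-s["tool_pos"]))
E
```

```text
time: 11.5
tool_pos: [0.4381, 0.3749, 0.0274]
eef_rot: [[-1.0, -0.003, 0.009], [-0.003, 1.0, -0.008], [-0.009, -0.008, -1.0]]
force: [-0.0, -0.1, -1.1]
finger_gap: 0.0704
grasp_force: 0.0
[0.43813592 0.37490489 0.02743251] [ 0.00245648 -0.0024849   0.00143221]
```

Converted, -0.001 m / 0.75 = -0.0013.

```bash
echo '[{"dx": 0.0013, "dy": -0.0013}, {"dx": 0.0013, "dy": -0.0013}, {"dx": 0.0013, "dy": -0.0013}, {"dx": 0.0013, "dy": -0.0013}, {"dx": 0.0013, "dy": -0.0013}]' > m.json && python3 jog.py m.json 0.025
echo '[{}, {}, {}]' > m.json && python3 jog.py m.json
echo '[{"dz": -0.0267}, {"dz": -0.0667}, {"dz": -0.12}, {"dz": -0.1467}, {"dz": -0.1467}]' > m.json && python3 jog.py m.json
python3 - <<'E'
from h import *
c=cam("wrist"); save(c,"w5.png"); s=r.sense(); R=np.array(s["eef_rot"]); psi=np.arctan2(R[1,1],R[0,1])-np.pi/2
print(s["tool_pos"],psi,s["finger_gap"],s["grasp_force"],R.T@(np.array([.5535,.1788,.13])-s["tool_pos"]))
E
```

```text
time: 12.0
tool_pos: [0.4385, 0.3746, 0.0297]
eef_rot: [[-1.0, -0.003, 0.012], [-0.003, 1.0, -0.006], [-0.012, -0.006, -1.0]]
force: [0.3, -1.3, 5.5]
finger_gap: 0.0381
grasp_force: 59.5
time: 12.3
tool_pos: [0.4385, 0.3746, 0.0297]
eef_rot: [[-1.0, -0.003, 0.012], [-0.003, 1.0, -0.006], [-0.012, -0.006, -1.0]]
force: [-0.1, -1.5, 5.2]
finger_gap: 0.0376
grasp_force: 59.5
time: 12.8
tool_pos: [0.4385, 0.3763, 0.1421]
eef_rot: [[-1.0, -0.003, 0.016], [-0.004, 1.0, -0.003], [-0.016, -0.003, -1.0]]
force: [0.4, 0.2, -0.7]
finger_gap: 0.0375
grasp_force: 60.5
[0.43741631 0.37552592 0.13970937] 0.003395220817470568 0.03768334273137766 60.53587829461321 [-0.11526549 -0.19706495  0.01224977]
```

View pics/w5.png

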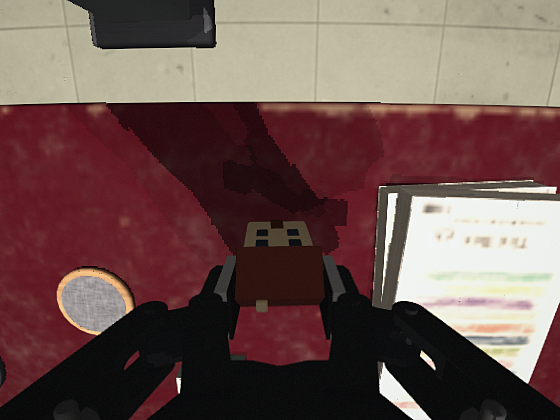

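The house is held upright with its door to the front and its eave edge at v≈247, u 237–324. I'll measure its offset in the hand, then carry it over.

Converted, -0.197 m / 0.75 = -0.2627, -0.115 m / 0.75 = -0.1533, 0.1 rad / 3.1416 = 0.0318.

```bash
echo '[{"dx": -0.0307, "dy": -0.052, "yaw": 0.0064}, {"dx": -0.0613, "dy": -0.1053, "yaw": 0.0127}, {"dx": -0.092, "dy": -0.1573, "yaw": 0.0191}, {"dx": -0.1227, "dy": -0.2107, "yaw": 0.0255}, {"dx": -0.1533, "dy": -0.2627, "yaw": 0.0318}]' > m.json && python3 jog.py m.json
echo '[{}, {}, {}]' > m.json && python3 jog.py m.json
python3 - <<'E'
from h import *
def felt(c,guess,w,z=.008):
    u,v=np.round(proj(c,(*guess,z))).astype(int); im=c["img"][max(v-w,0):v+w,max(u-w,0):u+w].astype(int)
    m=((im.max(2)-im.min(2)<35)&(im.min(2)>60)).astype(np.uint8)
    return u,v
c=cam("wrist"); s=r.sense(); R=np.array(s["eef_rot"]); p=np.array(s["tool_pos"])
m=[unproj(c,uv,p[2]-.0297+.042) for uv in((237.5,247),(324,247))]
mid=(m[0]+m[1])/2; d=m[1]-m[0]
psi=np.arctan2(R[1,1],R[0,1])-np.pi/2
ctr=mid+.016*np.array([np.cos(psi),np.sin(psi),0])
print(p,psi,"width",np.linalg.norm(d),"housectr",ctr,"yaw",np.arctan2(-d[0],d[1]), R.T@np.array([*(np.array([.5535,.1788])-ctr[:2]),0]), R[:,2])
save(c,"w6.png")
E
```

```text
time: 13.35
tool_pos: [0.5513, 0.1761, 0.1382]
eef_rot: [[-0.995, 0.097, 0.006], [0.097, 0.995, -0.009], [-0.007, -0.008, -1.0]]
force: [0.9, 1.2, -1.0]
finger_gap: 0.0374
grasp_force: 60.6
time: 13.65
tool_pos: [0.5505, 0.1783, 0.1386]
eef_rot: [[-0.995, 0.096, 0.006], [0.096, 0.995, -0.008], [-0.007, -0.008, -1.0]]
force: [0.4, 0.1, -1.7]
finger_gap: 0.0379
grasp_force: 60.7
[0.55046781 0.17878093 0.13885839] -0.09516896092884353 width 0.03925358285017757 housectr [0.54788891 0.17974552 0.15115839] yaw -0.09235828981627923 [-5.67536470e-03 -4.08036834e-04  4.55675905e-05] [ 0.00673092 -0.0082492  -0.99994332]
```

View pics/w6.png

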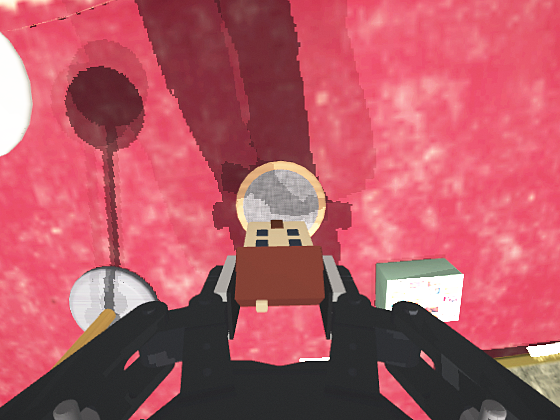

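The measured eave width of 39.25 mm matches the model. The house centre has to go 5.7 mm in tool -x, less about 0.7 mm gained on the slightly leaning descent.

Converted, 0.09 m / 0.75 = 0.12, -0.005 m / 0.75 = -0.0067.

```bash
echo '[{"dx": -0.0067, "dy": 0.0005, "dz": 0.0267}, {"dx": -0.0067, "dy": 0.0005, "dz": 0.0667}, {"dx": -0.0067, "dy": 0.0005, "dz": 0.1}, {"dx": -0.0067, "dy": 0.0005, "dz": 0.12}, {"dx": -0.0067, "dy": 0.0005, "dz": 0.12}]' > m.json && python3 jog.py m.json
echo '[{"dz": 0.0053}, {"dz": 0.008}, {"dz": 0.0093}, {"dz": 0.0093}]' > m.json && python3 jog.py m.json
echo '[{"dz": 0.0013}, {"dz": 0.0027}, {"dz": 0.0027}]' > m.json && python3 jog.py m.json
python3 -c "
from rig import r
for i in range(3): s=r.sense(); print(s['force'],s['tool_pos'])"
```

```text
time: 14.2
tool_pos: [0.5543, 0.1782, 0.047]
eef_rot: [[-0.996, 0.094, 0.003], [0.094, 0.996, -0.009], [-0.004, -0.009, -1.0]]
force: [-0.1, -0.6, -1.1]
finger_gap: 0.038
grasp_force: 60.7
time: 14.6
tool_pos: [0.5579, 0.1772, 0.0433]
eef_rot: [[-0.995, 0.096, 0.01], [0.096, 0.995, -0.008], [-0.01, -0.007, -1.0]]
force: [0.0, 0.3, -1.3]
finger_gap: 0.0378
grasp_force: 60.7
time: 14.9
tool_pos: [0.5574, 0.1769, 0.0406]
eef_rot: [[-0.995, 0.097, 0.008], [0.097, 0.995, -0.008], [-0.009, -0.007, -1.0]]
force: [-0.5, 0.5, -0.8]
finger_gap: 0.0378
grasp_force: 60.7
[-0.46920738  0.47755739 -0.78592804] [0.55744992 0.17693951 0.04064475]
[-0.46920738  0.47755739 -0.78592804] [0.55744992 0.17693951 0.04064475]
[-0.46920738  0.47755739 -0.78592804] [0.55744992 0.17693951 0.04064475]
```

Converted, 0.002 m / 0.75 = 0.0027, 0.001 m / 0.75 = 0.0013.

```bash
echo '[{"dz": 0.0013}, {"dz": 0.0027}, {"dz": 0.0027}]' > m.json && python3 jog.py m.json
echo '[{"dz": 0.0013}, {"dz": 0.0013}]' > m.json && python3 jog.py m.json
python3 - <<'E'
from h import *
c=cam("wrist"); s=r.sense(); p=np.array(s["tool_pos"]); R=np.array(s["eef_rot"])
m=[unproj(c,uv,.050) for uv in((237.5,247),(324,247))]; d=m[1]-m[0]; psi=np.arctan2(-d[0],d[1])
print(s["force"],p,sum(m)/2+.016*np.array([np.cos(psi),np.sin(psi),0]),np.linalg.norm(d),psi)
# base front edge of wall vs plate ring
print(proj(c,(.5535,.1788,.008)))
E
```

```text
time: 15.2
tool_pos: [0.5573, 0.177, 0.0384]
eef_rot: [[-0.995, 0.096, 0.008], [0.096, 0.995, -0.008], [-0.009, -0.007, -1.0]]
force: [0.0, 0.1, -1.2]
finger_gap: 0.0375
grasp_force: 60.7
time: 15.4
tool_pos: [0.5576, 0.177, 0.0378]
eef_rot: [[-0.995, 0.096, 0.009], [0.096, 0.995, -0.008], [-0.009, -0.007, -1.0]]
force: [-0.6, -0.8, 1.1]
finger_gap: 0.0381
grasp_force: 60.8
[-0.04838747  0.59643397  0.23418679] [0.55759114 0.17702615 0.03779944] [0.55509385 0.17845988 0.05      ] 0.03934976468034681 -0.0929906572580165
[281.3160497  240.38651043]
```

The house is 1.6 mm off centre and contact is starting. Press slightly further, then release.

Converted, 0.0015 m / 0.75 = 0.002, 0.001 m / 0.75 = 0.0013.

```bash
echo '[{"dx": 0.0013, "dz": 0.0013}, {"dx": 0.0013, "dz": 0.002}]' > m.json && python3 jog.py m.json
echo '[{}, {}, {}, {}, {}]' > m.json && python3 jog.py m.json 0.07
echo '[{"dz": -0.0267}, {"dz": -0.0667}, {"dz": -0.12}, {"dz": -0.1733}, {"dz": -0.2267}]' > m.json && python3 jog.py m.json
echo '[{"dx": 0.04, "dz": -0.04}, {"dx": 0.04, "dz": -0.08}, {"dx": 0.04, "dz": -0.08}]' > m.json && python3 jog.py m.json
python3 - <<'E'
from h import *
c=cam("wrist"); t=cam("top"); save(c,"w7.png")
print(proj(c,(.5535,.1788,.008)),proj(t,(.5535,.1788,.068))); print(r.sense()["tool_pos"])
cv2.imwrite("pics/w7.png",np.hstack([cv2.resize(c["img"][100:300,180:400,::-1],(440,400)),cv2.resize(t["img"][190:270,200:270,::-1],(350,400),interpolation=cv2.INTER_NEAREST)]))
E
```

```text
time: 15.65
tool_pos: [0.5576, 0.177, 0.0376]
eef_rot: [[-0.995, 0.097, 0.011], [0.097, 0.995, -0.008], [-0.012, -0.007, -1.0]]
force: [-2.3, -1.9, 10.1]
finger_gap: 0.038
grasp_force: 62.0
time: 16.15
tool_pos: [0.5563, 0.1771, 0.0359]
eef_rot: [[-0.995, 0.096, 0.008], [0.096, 0.995, -0.008], [-0.009, -0.007, -1.0]]
force: [-0.5, 0.9, 0.4]
finger_gap: 0.0701
grasp_force: 0.0
time: 16.65
tool_pos: [0.5547, 0.1785, 0.2075]
eef_rot: [[-0.995, 0.096, 0.008], [0.096, 0.995, -0.008], [-0.009, -0.007, -1.0]]
force: [0.6, 0.6, 0.2]
finger_gap: 0.0701
grasp_force: 0.0
time: 16.95
tool_pos: [0.5261, 0.1825, 0.2707]
eef_rot: [[-0.995, 0.096, 0.016], [0.096, 0.995, -0.007], [-0.017, -0.005, -1.0]]
force: [0.9, 0.4, -0.5]
finger_gap: 0.0696
grasp_force: 0.0
[279.30485946 193.66955586] [219.07430858 213.28866959]
[0.52519735 0.18205149 0.26646972]
```

View pics/w7.png

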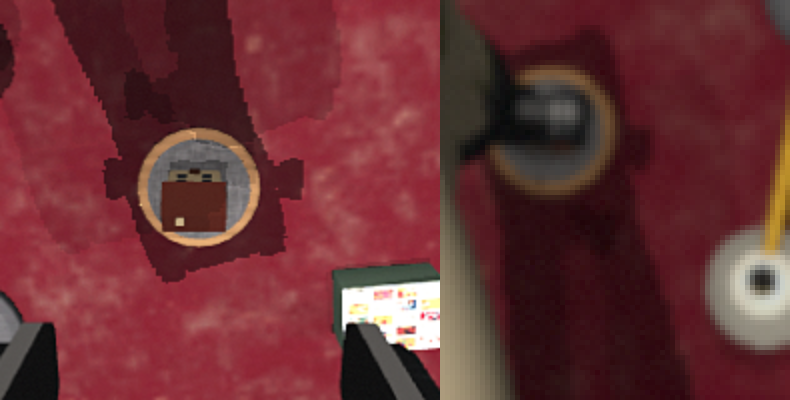

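The house stands on the plate, squared, with its door to the front (eave at crop (162–227,182)). The top view shows the lamp grip at about pixel (264.4,246). I'll check the placing numerically and plan the lamp grip.

```bash
python3 - <<'E'
from h import *
c=cam("wrist");t=cam("top"); s=r.sense(); R=np.array(s["eef_rot"]); p=np.array(s["tool_pos"])
m=[unproj(c,uv,.050) for uv in((261,191),(293.5,191))]; d=m[1]-m[0]; psi=np.arctan2(-d[0],d[1])
print("house",sum(m)/2+.016*np.array([np.cos(psi),np.sin(psi),0]),np.linalg.norm(d),psi)
g=unproj(t,(264.4,246),.211); L=np.array([.648,-.0095]); print("grip",g,np.linalg.norm(g[:2]-L))
print(p,R.T@(np.array([*g[:2],.26])-p))
a0=np.arctan2(*(g[:2]-L)[::-1]); a1=np.arctan2(.1788+.0095,.5535-.648); print(a0,a1)
for a in np.linspace(a0,a1,8): print(np.round(R.T@np.array([*(L+.21*np.array([np.cos(a),np.sin(a)])-g[:2]),0]),4))
E
```

```text
house [0.55179729 0.17586009 0.05      ] 0.03870726655630338 -0.09455972668073663
grip [0.44140761 0.02984265 0.211     ] 0.21030515579729384
[0.52435385 0.18174864 0.26454048] [ 0.06793719 -0.159162    0.0053032 ]
2.9534098460068243 2.0359298188032073
[-0.0003 -0.      0.    ]
[-0.0046  0.0271 -0.0002]
[-0.0124  0.0535 -0.0003]
[-0.0236  0.0786 -0.0005]
[-0.038   0.1021 -0.0005]
[-0.0553  0.1234 -0.0006]
[-0.0753  0.1424 -0.0006]
[-0.0976  0.1585 -0.0005]
```

The house is within about 3.4 mm of the plate centre with its yaw on the display's. Now the lamp.

The manual's scale: shifts go in shares of 0.75 m and turns go in shares of pi rad. Converting my numbers, -0.159 m / 0.75 = -0.212, -0.12 m / 0.75 = -0.16.

```bash
echo '[{"dx": 0.0227, "dy": -0.0533}, {"dx": 0.0453, "dy": -0.1067}, {"dx": 0.068, "dy": -0.16}, {"dx": 0.0907, "dy": -0.212}, {"dx": 0.0907, "dy": -0.212}]' > m.json && python3 jog.py m.json
echo '[{}, {}]' > m.json && python3 jog.py m.json
python3 - <<'E'
from h import *
c=cam("wrist"); s=r.sense(); R=np.array(s["eef_rot"]); p=np.array(s["tool_pos"])
print(p,R.T@(np.array([.4414,.0298,.183])-p)); q=proj(c,(.4414,.0298,.211)); print(q)
im=c["img"].copy(); cv2.circle(im,tuple(int(x) for x in q),4,(0,255,0),1); cv2.imwrite("pics/w8.png",im[:,:,::-1])
E
```

```text
time: 17.65
tool_pos: [0.4389, 0.0272, 0.265]
eef_rot: [[-0.995, 0.102, 0.004], [0.102, 0.995, -0.009], [-0.005, -0.008, -1.0]]
force: [0.7, -0.2, -0.6]
finger_gap: 0.0699
grasp_force: 0.0
time: 17.85
tool_pos: [0.4419, 0.0306, 0.2656]
eef_rot: [[-0.995, 0.096, 0.007], [0.096, 0.995, -0.008], [-0.008, -0.007, -1.0]]
force: [0.7, 0.6, 0.4]
finger_gap: 0.07
grasp_force: 0.0
[0.4420728  0.03082235 0.26576839] [ 0.00125669 -0.00048897  0.08276645]
[278.11680164 231.33778305]
```

View pics/w8.png

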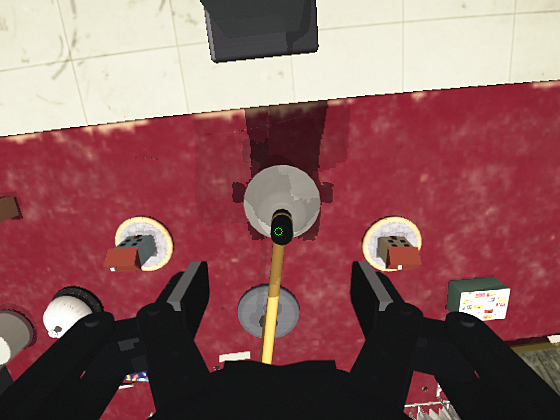

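The black grip's top shows at about (282,234), 3 mm from the predicted point, and lies centrally between the fingers. Descend and grip.

Converted, 0.082 m / 0.75 = 0.1093, -0.001 m / 0.75 = -0.0013.

```bash
echo '[{"dx": -0.0013, "dy": 0.0027, "dz": 0.04}, {"dx": -0.0013, "dy": 0.0027, "dz": 0.08}, {"dx": -0.0013, "dy": 0.0027, "dz": 0.1093}, {"dx": -0.0013, "dy": 0.0027, "dz": 0.1093}]' > m.json && python3 jog.py m.json
echo '[{}, {}, {}, {}, {}]' > m.json && python3 jog.py m.json 0.01
echo '[{}, {}]' > m.json && python3 jog.py m.json
```

```text
time: 18.3
tool_pos: [0.4416, 0.0327, 0.1812]
eef_rot: [[-0.996, 0.094, 0.002], [0.094, 0.996, -0.007], [-0.003, -0.007, -1.0]]
force: [-0.7, -0.0, -0.7]
finger_gap: 0.0698
grasp_force: 0.0
time: 18.8
tool_pos: [0.4445, 0.0314, 0.1857]
eef_rot: [[-0.995, 0.096, 0.011], [0.096, 0.995, -0.008], [-0.012, -0.007, -1.0]]
force: [-0.3, 1.0, 5.6]
finger_gap: 0.014
grasp_force: 58.4
time: 19.0
tool_pos: [0.4445, 0.0314, 0.1857]
eef_rot: [[-0.995, 0.096, 0.011], [0.096, 0.995, -0.008], [-0.012, -0.007, -1.0]]
force: [-0.3, 1.7, 5.1]
finger_gap: 0.0137
grasp_force: 58.4
```

Gripped. Swing along the arc in small steps.

Converted, 0.066 m / 0.75 = 0.088, 0.0535 m / 0.75 = 0.0713.

```bash
echo '[{"dx": -0.0027, "dy": 0.0173}, {"dx": -0.006, "dy": 0.036}, {"dx": -0.0107, "dy": 0.0533}, {"dx": -0.0165, "dy": 0.0713}, {"dx": -0.024, "dy": 0.088}]' > m.json && python3 jog.py m.json
echo '[{"dx": -0.008, "dy": 0.0168}, {"dx": -0.0173, "dy": 0.032}, {"dx": -0.0267, "dy": 0.048}, {"dx": -0.038, "dy": 0.0627}, {"dx": -0.0493, "dy": 0.0765}]' > m.json && python3 jog.py m.json
python3 -c "
from rig import r
import numpy as np
s=r.sense(); R=np.array(s['eef_rot']); p=np.array(s['tool_pos']); print(p,R.T@(np.array([.5535,.1788,p[2]])-p))"
```

```text
time: 19.5
tool_pos: [0.4679, 0.096, 0.1856]
eef_rot: [[-0.995, 0.097, 0.009], [0.097, 0.995, -0.008], [-0.01, -0.007, -1.0]]
force: [-3.7, -0.1, 10.3]
finger_gap: 0.014
grasp_force: 60.0
time: 20.0
tool_pos: [0.51, 0.15, 0.1856]
eef_rot: [[-0.995, 0.096, 0.009], [0.096, 0.995, -0.007], [-0.009, -0.006, -1.0]]
force: [-4.6, -0.6, 11.4]
finger_gap: 0.0142
grasp_force: 60.0
[0.51002745 0.15003583 0.18555515] [-0.04049828  0.03281916  0.00017936]
```

Converted, -0.0395 m / 0.75 = -0.0527, 0.0328 m / 0.75 = 0.0437.

```bash
echo '[{"dx": -0.012, "dy": 0.0113}, {"dx": -0.0253, "dy": 0.0227}, {"dx": -0.0387, "dy": 0.0333}, {"dx": -0.0527, "dy": 0.0437}, {"dx": -0.0527, "dy": 0.0437}]' > m.json && python3 jog.py m.json
echo '[{}, {}, {}, {}, {}]' > m.json && python3 jog.py m.json 0.07
echo '[{"dz": -0.0133}, {"dz": -0.0533}, {"dz": -0.1067}, {"dz": -0.1467}, {"dz": -0.1467}]' > m.json && python3 jog.py m.json
echo '[{"dx": 0.0533}, {"dx": 0.1067}, {"dx": 0.1467}, {"dx": 0.1467}, {"dx": 0.1467}]' > m.json && python3 jog.py m.json
python3 - <<'E'
from h import *
c=cam("wrist"); t=cam("scene"); 
print(r.sense()["tool_pos"],proj(c,(.5535,.1788,.211)),proj(t,(.5535,.1788,.211)))
cv2.imwrite("pics/w9.png",np.hstack([c["img"][60:360,100:450,::-1],cv2.resize(t["img"][180:330,180:380,::-1],(400,300))]))
E
```

```text
time: 20.5
tool_pos: [0.5541, 0.1796, 0.1855]
eef_rot: [[-0.995, 0.096, 0.011], [0.096, 0.995, -0.006], [-0.011, -0.005, -1.0]]
force: [-1.7, 2.9, 9.2]
finger_gap: 0.0144
grasp_force: 59.8
time: 21.0
tool_pos: [0.5525, 0.1776, 0.1839]
eef_rot: [[-0.995, 0.097, 0.008], [0.097, 0.995, -0.008], [-0.009, -0.008, -1.0]]
force: [0.0, 0.2, -0.6]
finger_gap: 0.0698
grasp_force: 0.0
time: 21.5
tool_pos: [0.5538, 0.179, 0.3001]
eef_rot: [[-0.995, 0.096, 0.018], [0.096, 0.995, -0.007], [-0.018, -0.005, -1.0]]
force: [-0.5, -0.0, 0.1]
finger_gap: 0.0701
grasp_force: 0.0
time: 22.0
tool_pos: [0.442, 0.1894, 0.2934]
eef_rot: [[-0.995, 0.096, 0.01], [0.096, 0.995, -0.008], [-0.01, -0.007, -1.0]]
force: [0.9, 0.3, -0.4]
finger_gap: 0.0702
grasp_force: 0.0
[0.44311113 0.18923308 0.29310086] [279.69823766 338.81478292] [234.47892593 238.79651575]
```

View pics/w9.png

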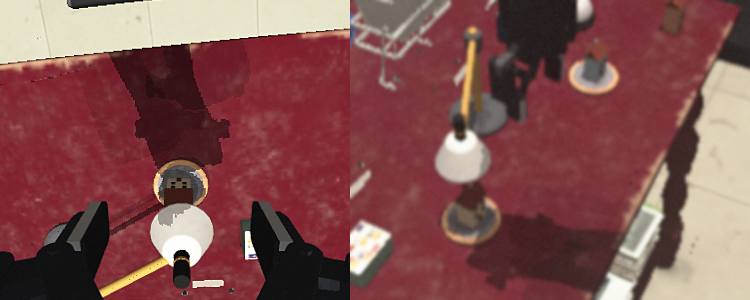

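The lamp grip is at (181,280) in the wrist crop, against (180,279) predicted for the plate centre. The scene view agrees, with the cream house standing under the shade and the blue house undisturbed. I'll hand it in.

```bash
python3 -c "
from rig import r
print(r.close_job())"
```

```text
the job is handed in; nothing more can be done
None
```

I set the cream house on the empty left plate, about 3 mm off centre with its door to the front, swung the lamp shade over it, and handed the job in at about 22 s; no verdict came back.

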